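Load the wire dispenser and hold its drag knob at the third click

ROBOT

A 6-joint arm with a two-finger parallel gripper is mounted at the origin on a cart in front of the work surface, level with it; the furniture and walls round the work are solid. World frame = base frame: x ahead of the robot, y to its left, z up, the work surface at z = 0. Lengths are in m, angles in rad, forces in N, time in s.
With the tool pointing down it reaches from about 0.4 to 0.925 m from the base axis. Payload 3.4 kg.
Tool frame: the origin (TCP) lies on the front face of the gripper's body, between the roots of the fingers; the fingertips stand 73 mm ahead of it and the grasp point (between the pads) lies 54 mm ahead of it; z points along the fingers, y is the line along which they close (so a half turn about z gives the same grasp; the last joint's range is limited). The gripper opens to 85 mm and grips with 20 to 120 N. Pads are 22 mm wide; open, the fingers measure 114 mm over their backs; the gripper's body (76 mm by 85 mm) begins 54 mm behind the grasp point. The pads swing forward as they close: fully open they stand 13 mm farther back than shut.
Start: joints at [1.081, 0.307, 1.506, -0, 1.328, -0.073], TCP at [0.233, 0.526, 0.304] pointing down, gripper open.
Joint ranges: [-3.12, 3.12], [-1.05, 2.28], [0.14, 2.33], [-1.42, 4.57], [0.1, 2.73], [-2.68, 2.68]. Speed limits (rad/s): [2.57, 2.57, 3.14, 3.14, 3.14, 3.14].

INTERFACE

Orientations are given as a rotation vector (axis times angle).
In Python, from bench import manip gives the robot as it stands.
- The arm moves only by the shell command python3 -m inch 'ROWS'. ROWS is JSON, a list of rows, each an object with "xyz": the shift along the tool's x, y, z each as a share of 0.25 m, from -1 to 1, a list of three; "rot": the turn, a rotation vector about the tool's x, y, z each as a share of 180 degrees, from -1 to 1, a list of three; "fingers": the opening, from 0 (shut) to 1 (fully open). A call has 1 to 20 rows; each row is the pose to reach, as a shift and turn from the pose commanded when the call began, along the tool's axes at that moment, turning the shorter way round; what a row does not reach only later rows make up. A row lasts 1/8 s, in which the tool goes at most 62.5 mm and 10.7 degrees, less where a joint would pass 70% of its speed; a pose out of reach is approached as far as the arm can. A call with a number of a shift or a turn outside -1 to 1 is refused whole. A call with a gripper value outside its range is refused whole. The fingers move at their own pace and stop on an object; the grip force is fixed at half the most. Time passes only in rows, so rows that repeat a pose let the fingers close. It gives the time, the measured TCP pose, the force, the opening and the grip force at its end, in the units of the state.
- manip.sense(): the state, without advancing time (a new reading comes with each control period).
- manip.get_image(name): name is "scene" or "top" or "wrist"; returns the picture (400x640x3 uint8, red, green, blue); there is no depth.
- manip.get_calibration(name): a dict with "fx", "fy", "cx", "cy" (pixels), "eye" and "attitude" of the camera in the world; the wrist camera has in their place "tool_from_camera" (4x4, takes a point from camera to tool coordinates, whose origin is the TCP and whose axes are the flange's). Camera axes: x right, y down, z forward; pixel columns grow to the right and rows downward; lengths in m; the calibration is good to about 2 mm. A picture is of the moment at which its call begins: read the wrist's pose just before it. get_calibration takes no time and is no camera call.
- manip.job_done(): hands the job in; it is judged then, once.
Trained networks look in the newest picture that a camera, given by its name, has taken for a name from the list of things; names that differ only in an ending like _2 or _b are one class to them, and where a whole thing is asked for, a point or a joint stands for the part that bears it (a point fixed in the world has none). Each returns a list of dicts, best first, with "score" (0 to 1); they miss things now and then, are a little off and sometimes report something else, mostly with a low value. They report only what shows in the picture. A call takes as long as a camera call.
- manip.boxes_of(camera, label): "point" ([x, y, z] in m, in world coordinates, good to about 4 mm: the middle of the surface that is visible of it).
The state is a dict: "time": time; "joints": joint angles; "joint_vel": joint speeds; "joint_torque": joint torques, N m; "eef_pos": TCP position; "ee_rot": TCP orientation; "wrist_force": force on the tool from outside, world axes, zero at the start; "wrist_torque": the same for the moment, N m; "grip_width": finger opening in m; "finger_force": force on a finger pad.
Only numpy, scipy, OpenCV 4.12 (cv2) and the standard library are available. Lean on these libraries where they do the work, as an engineer would, in place of code of your own. Each camera call takes 0.05 s, during which the arm holds its last target. There are 200 camera calls.

TASK

Put the spool of solder wire on the dispenser's upright spindle so that it sits fully down on the platter, and let go of it. Then grip the spring-return drag knob, turn it clockwise (seen from above) to its third click, the mark with three dots, never on past it to the fourth, and finish still gripping it there, because it springs back home when released. Keep the knob at home until the spool is on, and leave the charcoal block, the matchbox and the beaker where they are.

Things in the scene. Friction and masses are not known exactly. Their poses are not given: they have to be found in the camera images.
- spool: Loose spool of silver-grey solder wire standing on end, about 0.15 to 0.3 kg: two white flanges 56 mm in diameter, 40 mm tall over all, the rigid winding between them 53 mm in diameter; an 18 mm hole runs through along its axis. Origin: centre of its underside, z up along the axis; the same at any yaw. Take it by its outside from above.
- dispenser: Fixed blue base plate, 130 (x) x 270 (y) x 10 mm; place and yaw vary. Origin: centre of its underside. Spindle 80 mm from the centre towards its +y, drag knob 75 mm towards -y. A dark plunger block reaching 28 mm above the table stands 44 to 64 mm from the knob's axis towards +x. White marks round the knob: a bar for home, then 1, 2, 3, 4 dots at the clicks.
- spindle_seat (a point): On the spindle's axis, on top of the round aluminium platter (60 mm in diameter, 16 mm above the table) on which the spool's underside must rest. The spindle is a steel pin 13 mm in diameter that rises 52 mm above this point, its uppermost 8 mm tapered to 6 mm.
- spindle_tip (a point): Top of the spindle, 68 mm above the table.
- knob_grip: Black bar grip of the drag knob: 48 mm long (own x), 12 mm thick (own y), 34 mm tall, on a toothed wheel 69 mm in diameter. Origin: centre of the bar's underside, on the knob's axis; the bar stands from 28 to 62 mm above the table, the wheel's top at 23 mm. A red pointer marks its -x end. At home the bar is turned +36 degrees (anticlockwise from above) from the plate's x axis.
- drag_knob (a joint): Knob angle in rad: starts at home, 0; grows clockwise seen from above; clicks at 0.419, 0.838, 1.257 (third) and 1.676; hard end 1.75. A return spring (0.14 N m at home, 0.17 at the third click) beats the detents (about 0.1), so let go it runs back to 0. At each click the resistance sinks to about 0.06 N m, then jumps to about 0.27 at the next tooth.
- charcoal_block: Black charcoal block, 52 x 77 x 26 mm, loose bystander. Origin: centre of its underside.
- matchbox: Red matchbox, 36 x 55 x 15 mm, loose bystander. Origin: centre of its underside.
- beaker: Grey open beaker, 90 mm wide, 94 mm tall, loose bystander. Origin: centre of its underside.

How it is judged:
By the outcome, as a careful person would: the job done as asked, in the order asked, and still so for the second after the job is handed in, while the arm keeps its last pose, push and grip.
It also fails if it takes over 56 s, if anything falls off the work surface, if the arm or the gripper's body presses on something with over 40 N, if the wrist force passes 120 N, or if a joint passes its speed limit or range.

## Working session

There is one attempt and no reset: what is moved stays moved. The work goes in short steps, Python scripts to look and compute and a shell command to move; the robot and the scene stay as the last step left them, time stands still between calls to the robot, and variables do not carry over. Pictures are saved under pics/ and viewed, at most 10 in all, crops included, and the job is handed in when it is done.

```bash
mkdir -p pics; python3 - <<'E'
from bench import manip
import cv2,numpy as np
s=manip.sense();print({k:np.round(s[k],3).tolist() for k in('time','eef_pos','ee_rot','grip_width')})
a=manip.get_image('top');b=manip.get_image('scene')
cv2.imwrite('pics/a.png',np.vstack([a,b])[:,:,::-1][::1])
im=cv2.imread('pics/a.png');cv2.imwrite('pics/top.png',im[:400]);cv2.imwrite('pics/scene.png',im[400:])
for c in('top','scene'):
  k=manip.get_calibration(c);print(c,{q:np.round(k[q],3).tolist() for q in k})
  for l in('spool','dispenser','spindle_tip','knob_grip','charcoal_block','matchbox','beaker'):
    print(l,[(np.round(d['point'],3).tolist(),round(d['score'],2)) for d in manip.boxes_of(c,l)[:2]])
k=manip.get_calibration('wrist');print(k)
E
```

```text
{'time': 0.0, 'eef_pos': [0.233, 0.525, 0.303], 'ee_rot': [-0.65, -3.073, 0.003], 'grip_width': 0.085}
top {'fx': 450.256, 'fy': 450.256, 'cx': 314.663, 'cy': 196.583, 'eye': [0.396, -0.01, 1.394], 'attitude': [-2.147, 2.186, -0.122]}
spool [([0.502, 0.3, 0.04], 0.64)]
dispenser [([0.508, 0.017, 0.011], 0.56)]
spindle_tip [([0.506, 0.02, 0.008], 0.77)]
knob_grip [([0.517, -0.055, 0.057], 0.4), ([0.507, 0.019, 0.009], 0.3)]
charcoal_block [([0.511, -0.274, 0.029], 0.65), ([0.643, -0.3, 0.015], 0.27)]
matchbox [([0.642, -0.3, 0.015], 0.66)]
beaker [([0.651, 0.246, 0.047], 0.95), ([0.501, 0.299, 0.039], 0.58)]
scene {'fx': 502.358, 'fy': 502.358, 'cx': 318.523, 'cy': 196.554, 'eye': [-0.379, -0.564, 0.819], 'attitude': [-1.929, 1.091, -0.573]}
spool [([0.494, 0.294, 0.035], 0.59)]
dispenser [([0.496, 0.004, 0.009], 0.78)]
spindle_tip [([0.493, 0.006, 0.009], 0.59)]
knob_grip [([0.509, -0.061, 0.057], 0.51), ([0.494, 0.004, 0.01], 0.25)]
charcoal_block [([0.494, -0.277, 0.022], 0.81)]
matchbox [([0.506, -0.061, 0.057], 0.61), ([0.639, -0.306, 0.018], 0.49)]
beaker []
{'fx': 309.0569527979778, 'fy': 309.0569527979778, 'cx': 317.26537703100405, 'cy': 194.69270274745776, 'tool_from_camera': array([[ 4.83419971e-04, -9.52535029e-01, -3.04428619e-01,
         7.78277639e-02],
       [ 9.99999883e-01,  4.66181931e-04,  1.29308787e-04,
         9.95167256e-07],
       [ 1.87479719e-05, -3.04428646e-01,  9.52535143e-01,
        -6.99245540e-02],
       [ 0.00000000e+00,  0.00000000e+00,  0.00000000e+00,
         1.00000000e+00]])}
```

View pics/top.png

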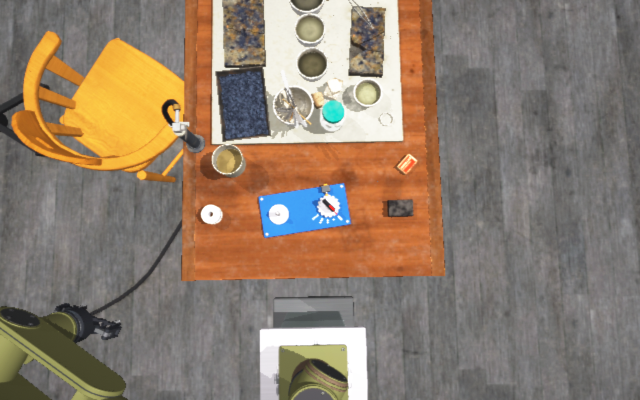

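View pics/scene.png

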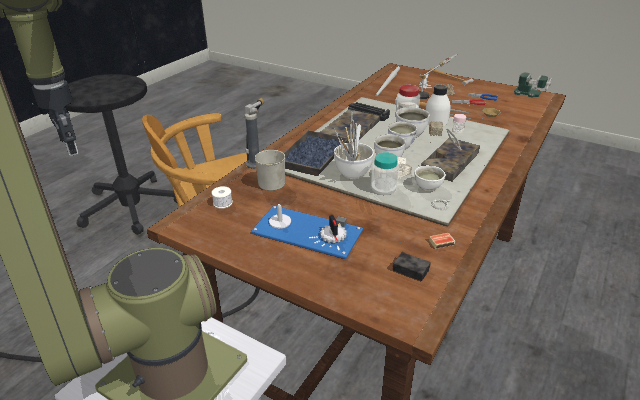

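The top picture shows the blue plate centred near (305,210), with the spool at (211,214), spindle at (279,214), knob at (328,206), beaker at (228,160), charcoal at (400,208) and matchbox at (407,163). The networks agree with this. Next I'll fit the plate and set up helpers.

```bash
cat > h.py <<'E'
from bench import manip
import cv2,numpy as np
from scipy.spatial.transform import Rotation as R
def cam(name):
    k=manip.get_calibration(name); K=np.array([[k['fx'],0,k['cx']],[0,k['fy'],k['cy']],[0,0,1]])
    if name=='wrist':
        s=manip.sense(); T=np.eye(4);T[:3,:3]=R.from_rotvec(s['ee_rot']).as_matrix();T[:3,3]=s['eef_pos']; T=T@k['tool_from_camera']
        return K,T[:3,:3],T[:3,3]
    return K,R.from_rotvec(k['attitude']).as_matrix(),np.array(k['eye'])
def world(c,uv,z):
    K,M,e=c; d=(M@np.linalg.inv(K)@np.vstack([np.atleast_2d(uv).T,np.ones(len(np.atleast_2d(uv)))])).T
    return e+d*((z-e[2])/d[:,2])[:,None]
def pix(c,p):
    K,M,e=c; q=(K@M.T@(np.atleast_2d(p)-e).T).T; return q[:,:2]/q[:,2:]
def go(p,yaw=None):
    "share units for TCP target p, tool y at yaw deg, pointing down"
    s=manip.sense(); M=R.from_rotvec(s['ee_rot']).as_matrix()
    y0=np.degrees(np.arctan2(M[1,1],M[0,1])); yaw=y0 if yaw is None else yaw
    c,n=np.cos(np.radians(yaw)),np.sin(np.radians(yaw))
    G=np.array([[-n,c,0],[c,n,0],[0,0,-1]]).T.reshape(3,3)
    Y=np.array([c,n,0]);Z=np.array([0,0,-1]);G=np.column_stack([np.cross(Y,Z),Y,Z])
    print('pos',np.round(s['eef_pos'],4),'yaw',round(y0,2),'xyz',np.round(M.T@(np.array(p)-s['eef_pos'])/.25,4).tolist(),'rot',np.round(R.from_matrix(M.T@G).as_rotvec()/np.pi,4).tolist())
E
python3 - <<'E'
from h import *
a=cv2.imread('pics/top.png');h=cv2.cvtColor(a,cv2.COLOR_BGR2HSV)
m=cv2.inRange(h,(100,150,80),(125,255,255));m[:170]=0;m[250:]=0;m[:,:250]=0;m[:,360:]=0
c=cam('top');uv=np.argwhere(m>0)[:,::-1].astype(float)
w=world(c,uv,.01)[:,:2].astype(np.float32)
(r)=cv2.minAreaRect(w);print(r,cv2.boxPoints(r))
b=cv2.boxPoints(r);o=np.array(r[0])
e=[b[1]-b[0],b[2]-b[1]];L=max(e,key=np.linalg.norm);L=L*np.sign(L[1])/np.linalg.norm(L);yaw=np.degrees(np.arctan2(-L[0],L[1]))
print('yaw',yaw,'spindle',o+.08*L,'knob',o-.075*L)
print('spool px->',world(c,[211,214],.04))
go([.5,.297,.2],31)
E
```

```text
((0.5066711902618408, 0.01794573664665222), (0.12782542407512665, 0.26743218302726746), 8.108123779296875) [[ 0.42453784  0.1413108 ]
 [ 0.46225688 -0.12344803]
 [ 0.58880454 -0.10541932]
 [ 0.5510855   0.1593395 ]]
yaw 8.10812 spindle [0.49538787 0.09714603] knob [ 0.51724931 -0.05630454]
spool px-> [[0.49703395 0.29747716 0.04      ]]
pos [0.2328 0.5258 0.3039] yaw 66.11 xyz [-1.3477, -0.4039, 0.4157] rot [0.0, 0.0, 0.1951]
```

```bash
python3 -m inch '[{"xyz":[-0.9,-0.27,0.28],"rot":[0,0,0.19],"fingers":1},{"xyz":[-0.9,-0.27,0.28],"rot":[0,0,0.19],"fingers":1},{"xyz":[-0.9,-0.27,0.28],"rot":[0,0,0.19],"fingers":1},{"xyz":[-0.9,-0.27,0.28],"rot":[0,0,0.19],"fingers":1}]' | tail -3
python3 - <<'E'
from h import *
go([.498,.297,.2],31)
E
```

```text
wrist_force: [1.2, 1.2, 0.0]
grip_width: 0.0856
finger_force: 0.0
pos [0.4126 0.3717 0.2336] yaw 31.79 xyz [-0.4338, 0.1328, 0.1343] rot [0.0002, 0.0, 0.0044]
```

```bash
python3 -m inch '[{"xyz":[-0.434,0.133,0.134],"rot":[0,0,0.004],"fingers":1},{"xyz":[-0.434,0.133,0.134],"rot":[0,0,0.004],"fingers":1},{"xyz":[-0.434,0.133,0.134],"rot":[0,0,0.004],"fingers":1},{"xyz":[-0.434,0.133,0.134],"rot":[0,0,0.004],"fingers":1}]' | tail -3
python3 - <<'E'
from h import *
c=cam('wrist');a=manip.get_image('wrist')[:,:,::-1].copy()
print(manip.boxes_of('wrist','spool')[:1])
p=pix(c,[.498,.297,.04])[0];print(p)
go([.498,.297,.2],31)
cv2.imwrite('pics/w1.png',a)
E
```

```text
wrist_force: [-0.5, 0.5, -1.4]
grip_width: 0.0856
finger_force: 0.0
[{'point': [0.5008, 0.3095, 0.0402], 'score': 0.76}]
[317.85360253 202.26236521]
pos [0.496  0.2993 0.2008] yaw 31.26 xyz [-0.012, 0.0019, 0.0033] rot [0.0001, -0.0001, 0.0015]
```

View pics/w1.png

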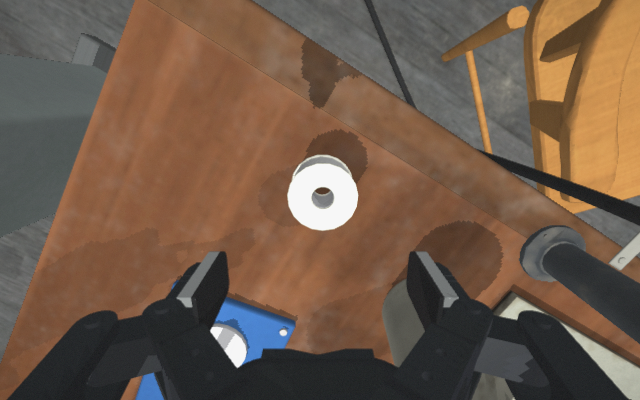

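The spool's top flange shows at about (322,196), with a radius near 35 px. I'll compute its centre.

```bash
python3 - <<'E'
from h import *
a=cv2.imread('pics/w1.png');c=cam('wrist')
m=cv2.inRange(a,(225,225,225),(255,255,255));m[:140]=0;m[245:]=0;m[:,:260]=0;m[:,380:]=0
k=max(cv2.findContours(m,0,1)[0],key=cv2.contourArea)
w=world(c,k[:,0].astype(float),.04)[:,:2]
print(cv2.boundingRect(k),cv2.minEnclosingCircle(w.astype(np.float32)))
h=cv2.fitEllipse(k);print(h,world(c,h[0],.04))
E
```

```text
(288, 164, 70, 66) ((0.49800223112106323, 0.30300673842430115), 0.028056709095835686)
((322.36846923828125, 196.3921356201172), (65.20098876953125, 68.82213592529297), 89.08551788330078) [[0.49815784 0.30383503 0.04      ]]
```

```bash
python3 - <<'E'
from h import *
go([.498,.3032,.077],31)
E
```

```text
pos [0.496  0.2993 0.2008] yaw 31.26 xyz [0.009, 0.0146, 0.4953] rot [0.0001, -0.0001, 0.0015]
```

```bash
python3 -m inch '[{"xyz":[0.018,0.013,0.2],"rot":[0,0,0],"fingers":1},{"xyz":[0.018,0.013,0.38],"rot":[0,0,0],"fingers":1},{"xyz":[0.018,0.013,0.49],"rot":[0,0,0],"fingers":1},{"xyz":[0.018,0.013,0.49],"rot":[0,0,0],"fingers":1},{"xyz":[0.018,0.013,0.49],"rot":[0,0,0],"fingers":1}]' | tail -4
python3 - <<'E'
from h import *
go([.498,.3032,.077],31)
E
```

```text
ee_rot: [1.54, 2.737, 0.003]
wrist_force: [0.2, 0.9, 0.1]
grip_width: 0.0853
finger_force: 0.0
pos [0.4974 0.3052 0.0792] yaw 31.28 xyz [-0.0079, -0.0022, 0.0087] rot [0.0006, 0.0, 0.0016]
```

```bash
python3 -m inch '[{"xyz":[-0.006,-0.002,0.008],"rot":[0,0,0],"fingers":0},{"xyz":[-0.006,-0.002,0.008],"rot":[0,0,0],"fingers":0},{"xyz":[-0.006,-0.002,0.008],"rot":[0,0,0],"fingers":0},{"xyz":[-0.006,-0.002,0.008],"rot":[0,0,0],"fingers":0},{"xyz":[-0.006,-0.002,0.008],"rot":[0,0,0],"fingers":0},{"xyz":[-0.006,-0.002,0.008],"rot":[0,0,0],"fingers":0}]' | tail -12
python3 - <<'E'
from h import *
go([.498,.3032,.18],31)
E
```

```text
time: 3.28
eef_pos: [0.4983, 0.3028, 0.0779]
ee_rot: [1.542, 2.736, 0.004]
wrist_force: [-1.6, 0.4, 7.8]
grip_width: 0.0533
finger_force: 61.2
pos [0.4983 0.3028 0.0779] yaw 31.19 xyz [0.002, 0.001, -0.4085] rot [0.0009, 0.0, 0.0011]
```

```bash
python3 -m inch '[{"xyz":[0,0,-0.1],"rot":[0,0,0],"fingers":0},{"xyz":[0,0,-0.25],"rot":[0,0,0],"fingers":0},{"xyz":[0,0,-0.45],"rot":[0,0,0],"fingers":0},{"xyz":[0,0,-0.45],"rot":[0,0,0],"fingers":0}]' | tail -5
python3 - <<'E'
from h import *
go([.471,.031,.2],-20)
E
```

```text
eef_pos: [0.5001, 0.3036, 0.1931]
ee_rot: [1.54, 2.732, 0.013]
wrist_force: [0.6, -0.2, -2.6]
grip_width: 0.0531
finger_force: 63.4
pos [0.5001 0.3036 0.1931] yaw 31.19 xyz [-0.8725, -0.6639, -0.0336] rot [0.0031, -0.0012, 0.2844]
```

```bash
python3 -m inch '[{"xyz":[-0.1,-0.07,-0.02],"rot":[0,0,0.03],"fingers":0},{"xyz":[-0.26,-0.2,-0.02],"rot":[0,0,0.08],"fingers":0},{"xyz":[-0.42,-0.32,-0.02],"rot":[0,0,0.13],"fingers":0},{"xyz":[-0.58,-0.44,-0.02],"rot":[0,0,0.18],"fingers":0},{"xyz":[-0.74,-0.56,-0.02],"rot":[0,0,0.23],"fingers":0},{"xyz":[-0.83,-0.63,-0.02],"rot":[0,0,0.27],"fingers":0},{"xyz":[-0.87,-0.66,-0.02],"rot":[0,0,0.284],"fingers":0},{"xyz":[-0.87,-0.66,-0.02],"rot":[0,0,0.284],"fingers":0},{"xyz":[-0.87,-0.66,-0.02],"rot":[0,0,0.284],"fingers":0}]' | tail -5
python3 - <<'E'
from h import *
c=cam('wrist');a=manip.get_image('wrist')[:,:,::-1].copy()
for l in('spindle_tip','spool'):print(l,manip.boxes_of('wrist',l)[:2])
print(pix(c,[[.495,.097,.068],[.495,.097,.016]]))
go([.471,.031,.2],-20)
cv2.imwrite('pics/w2.png',a);np.savez('c2.npz',K=c[0],M=c[1],e=c[2])
E
```

```text
eef_pos: [0.4693, 0.0318, 0.1932]
ee_rot: [-2.57, -1.806, -0.0]
wrist_force: [-0.7, 0.3, -2.1]
grip_width: 0.0536
finger_force: 63.4
spindle_tip [{'point': [0.5146, 0.0636, 0.0119], 'score': 0.77}]
spool [{'point': [0.4731, 0.0394, 0.1551], 'score': 0.66}]
[[320.54960968 109.53354444]
 [319.88761673 106.72887871]]
pos [0.4693 0.0319 0.1933] yaw -19.81 xyz [-0.001, 0.0076, -0.0267] rot [-0.0, -0.0001, 0.0011]
```

View pics/w2.png

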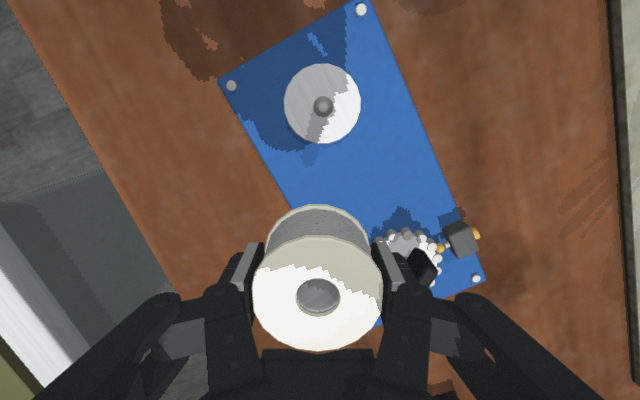

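The spindle tip is at (323,105) and its platter is centred on (322,103). The spool is held level, its top flange centred near (318,294). I'll measure both.

```bash
python3 - <<'E'
from h import *
f=np.load('c2.npz');c=(f['K'],f['M'],f['e']);a=cv2.imread('pics/w2.png');h=cv2.cvtColor(a,cv2.COLOR_BGR2HSV)
m=cv2.inRange(h,(0,0,60),(180,70,255));m2=m.copy();m2[:50]=0;m2[155:]=0;m2[:,:275]=0;m2[:,372:]=0
k=cv2.convexHull(max(cv2.findContours(m2,0,1)[0],key=cv2.contourArea));e=cv2.fitEllipse(k)
w=world(c,k[:,0].astype(float),.016)[:,:2].astype(np.float32)
print('platter',e,world(c,e[0],.016),cv2.minEnclosingCircle(w))
print('tip',world(c,[323,105],.068))
# spool top rim: lower outline points (rows>262)
hh=cv2.inRange(h,(0,0,150),(180,70,255));hh[:236]=0;hh[356:]=0;hh[:,:246]=0;hh[:,388:]=0
k=cv2.convexHull(max(cv2.findContours(hh,0,1)[0],key=cv2.contourArea))
e=cv2.fitEllipse(k);zt=manip.sense()['eef_pos'][2]-.038
w=world(c,k[:,0].astype(float),zt)[:,:2].astype(np.float32)
print('spool',e,world(c,e[0],zt),cv2.minEnclosingCircle(w))
b=a.copy();cv2.ellipse(b,e,(0,0,255),1);cv2.drawContours(b,[k],-1,(0,255,0),1);cv2.imwrite('pics/e.png',cv2.resize(b[220:360,230:400],None,fx=4,fy=4))
print(cv2.boundingRect(k))
E
```

```text
platter ((321.7954406738281, 103.06050872802734), (77.2953872680664, 80.44110870361328), 2.782954692840576) [[0.49728729 0.09905443 0.016     ]] ((0.49692848324775696, 0.09804953634738922), 0.029895545914769173)
tip [[0.49728984 0.09899675 0.068     ]]
spool ((317.2840881347656, 292.75006103515625), (117.08306884765625, 133.07736206054688), 88.4439468383789) [[0.46993093 0.03315373 0.15533533]] ((0.4694213569164276, 0.03126348555088043), 0.028037456795573235)
(252, 236, 131, 116)
```

View pics/e.png

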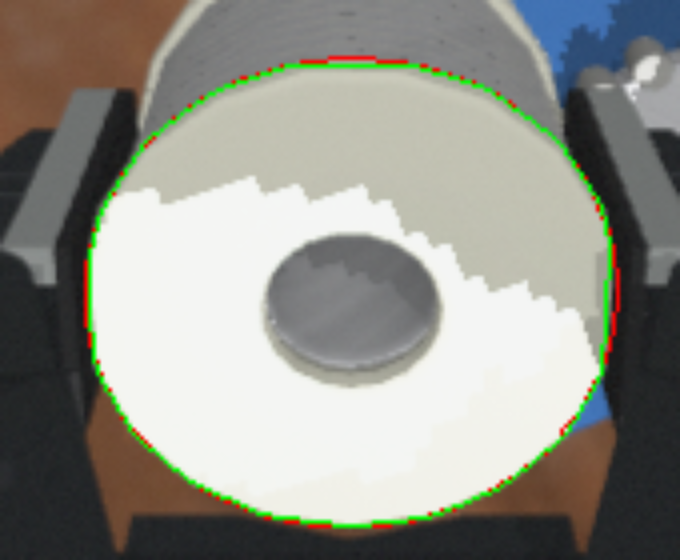

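The ellipse fits the flange rim at a 28 mm radius, and the spool is centred on the tool to within 1 mm. Next I'll move it over the spindle.

```bash
python3 -m inch '[{"xyz":[0.1,0.005,0],"rot":[0,0,0],"fingers":0},{"xyz":[0.22,0.01,0],"rot":[0,0,0],"fingers":0},{"xyz":[0.289,0.013,0.06],"rot":[0,0,0],"fingers":0},{"xyz":[0.289,0.013,0.12],"rot":[0,0,0],"fingers":0},{"xyz":[0.289,0.013,0.12],"rot":[0,0,0],"fingers":0},{"xyz":[0.289,0.013,0.12],"rot":[0,0,0],"fingers":0}]' | tail -5
python3 - <<'E'
from h import *
go([.4969,.0988,.15],-20)
E
```

```text
eef_pos: [0.4961, 0.097, 0.1629]
ee_rot: [-2.572, -1.803, 0.003]
wrist_force: [0.1, 0.2, -1.9]
grip_width: 0.053
finger_force: 63.5
pos [0.4961 0.097  0.1629] yaw -19.95 xyz [0.0078, 0.0005, 0.0515] rot [-0.0005, 0.0003, 0.0003]
```

```bash
python3 -m inch '[{"xyz":[0.008,0,0.03],"rot":[0,0,0],"fingers":0},{"xyz":[0.008,0,0.06],"rot":[0,0,0],"fingers":0},{"xyz":[0.008,0,0.085],"rot":[0,0,0],"fingers":0},{"xyz":[0.008,0,0.11],"rot":[0,0,0],"fingers":0},{"xyz":[0.008,0,0.11],"rot":[0,0,0],"fingers":0}]' | tail -5
python3 - <<'E'
from h import *
go([.4969,.0988,.1],-20)
E
```

```text
eef_pos: [0.4971, 0.0996, 0.1353]
ee_rot: [-2.572, -1.803, 0.002]
wrist_force: [0.3, 0.4, -2.0]
grip_width: 0.0531
finger_force: 63.5
pos [0.4971 0.0996 0.1353] yaw -19.92 xyz [-0.003, 0.0006, 0.1411] rot [-0.0004, 0.0002, 0.0004]
```

```bash
python3 -m inch '[{"xyz":[-0.002,0,0.04],"rot":[0,0,0],"fingers":0},{"xyz":[-0.002,0,0.08],"rot":[0,0,0],"fingers":0},{"xyz":[-0.002,0,0.12],"rot":[0,0,0],"fingers":0},{"xyz":[-0.002,0,0.145],"rot":[0,0,0],"fingers":0},{"xyz":[-0.002,0,0.16],"rot":[0,0,0],"fingers":0},{"xyz":[-0.002,0,0.16],"rot":[0,0,0],"fingers":0}]' | tail -5
```

```text
eef_pos: [0.4972, 0.0991, 0.0956]
ee_rot: [-2.572, -1.804, 0.001]
wrist_force: [-0.1, -0.7, -2.2]
grip_width: 0.0532
finger_force: 63.5
```

```bash
python3 -m inch '[{"xyz":[0,0,0.006],"rot":[0,0,0],"fingers":0},{"xyz":[0,0,0.01],"rot":[0,0,0],"fingers":0},{"xyz":[0,0,0.01],"rot":[0,0,0],"fingers":0}]' | tail -5
```

```text
eef_pos: [0.4976, 0.0992, 0.094]
ee_rot: [2.572, 1.803, 0.001]
wrist_force: [-1.0, 1.0, 2.3]
grip_width: 0.0534
finger_force: 63.8
```

The force turned upward, so the spool is on the platter. I'll release and rise.

```bash
python3 -m inch '[{"xyz":[0,0,0],"rot":[0,0,0],"fingers":0.8},{"xyz":[0,0,0],"rot":[0,0,0],"fingers":1},{"xyz":[0,0,0],"rot":[0,0,0],"fingers":1},{"xyz":[0,0,0],"rot":[0,0,0],"fingers":1},{"xyz":[0,0,-0.1],"rot":[0,0,0],"fingers":1},{"xyz":[0,0,-0.3],"rot":[0,0,0],"fingers":1},{"xyz":[0,0,-0.44],"rot":[0,0,0],"fingers":1},{"xyz":[0,0,-0.44],"rot":[0,0,0],"fingers":1}]' | tail -6
python3 - <<'E'
from h import *
go([.517,-.056,.2],-46)
E
```

```text
time: 8.55
eef_pos: [0.4992, 0.0994, 0.2063]
ee_rot: [2.569, 1.802, 0.01]
wrist_force: [-0.5, -0.0, -0.4]
grip_width: 0.0852
finger_force: 0.0
pos [0.4992 0.0994 0.2063] yaw -19.92 xyz [-0.5602, 0.2784, 0.0252] rot [0.0017, -0.0014, 0.1449]
```

Now I'll hover over the knob and look.

```bash
python3 -m inch '[{"xyz":[-0.2,0.1,0.025],"rot":[0,0,0.05],"fingers":1},{"xyz":[-0.42,0.21,0.025],"rot":[0,0,0.1],"fingers":1},{"xyz":[-0.56,0.278,0.025],"rot":[0,0,0.145],"fingers":1},{"xyz":[-0.56,0.278,0.025],"rot":[0,0,0.145],"fingers":1},{"xyz":[-0.56,0.278,0.025],"rot":[0,0,0.145],"fingers":1}]' | tail -5
python3 - <<'E'
from h import *
c=cam('wrist');a=manip.get_image('wrist')[:,:,::-1].copy()
for l in('knob_grip','spool'):print(l,manip.boxes_of('wrist',l)[:2])
k=np.array([.517,-.056]);t=np.radians(8.1+36);u=np.array([np.cos(t),np.sin(t)])
print(pix(c,[[*(k+s*.024*u),.062] for s in(-1,0,1)]), pix(c,[[.497,.0988,.056]]))
go([.517,-.056,.2],-46)
cv2.imwrite('pics/w3.png',a);np.savez('c3.npz',K=c[0],M=c[1],e=c[2])
E
```

```text
eef_pos: [0.5141, -0.0558, 0.1961]
ee_rot: [-2.911, -1.176, 0.003]
wrist_force: [-0.0, 0.1, -0.3]
grip_width: 0.0859
finger_force: 0.0
knob_grip [{'point': [0.5167, -0.0538, 0.0606], 'score': 0.86}]
spool [{'point': [0.509, 0.0944, 0.0563], 'score': 0.59}]
[[320.55539087 240.18149199]
 [320.62192844 209.23576161]
 [320.69310839 176.13092492]] [[122.59035883  67.19876237]]
pos [ 0.5145 -0.0549  0.1967] yaw -45.9 xyz [0.0043, 0.0101, -0.0132] rot [-0.0004, 0.0001, 0.0005]
```

View pics/w3.png

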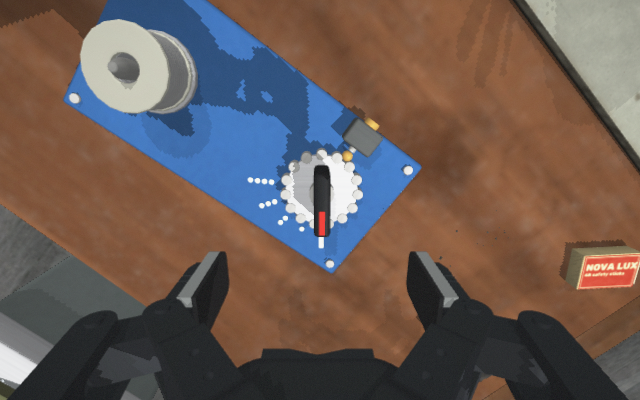

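The spool sits down with the spindle through it at (124,66). The knob bar runs from (321,166) to its red pointer at (321,238), which is at the home bar. The 1 to 4 dot marks go round to the left, with three dots at about (267,204). The bar lines up with the gripper, so I'll descend.

```bash
python3 -m inch '[{"xyz":[0.005,0.009,0.1],"rot":[0,0,0],"fingers":1},{"xyz":[0.005,0.009,0.24],"rot":[0,0,0],"fingers":1},{"xyz":[0.005,0.009,0.33],"rot":[0,0,0],"fingers":1},{"xyz":[0.005,0.009,0.36],"rot":[0,0,0],"fingers":1},{"xyz":[0.005,0.009,0.36],"rot":[0,0,0],"fingers":1}]' | tail -5
python3 - <<'E'
from h import *
go([.517,-.0555,.106],-46)
E
```

```text
eef_pos: [0.5174, -0.0562, 0.107]
ee_rot: [-2.912, -1.178, 0.001]
wrist_force: [-0.6, 0.2, -0.2]
grip_width: 0.0853
finger_force: 0.0
pos [ 0.5174 -0.0562  0.107 ] yaw -45.95 xyz [0.001, -0.0031, 0.0042] rot [-0.0002, 0.0001, 0.0003]
```

```bash
python3 -m inch '[{"xyz":[0.001,-0.002,0.004],"rot":[0,0,0],"fingers":0},{"xyz":[0.001,-0.002,0.004],"rot":[0,0,0],"fingers":0},{"xyz":[0.001,-0.002,0.004],"rot":[0,0,0],"fingers":0},{"xyz":[0.001,-0.002,0.004],"rot":[0,0,0],"fingers":0},{"xyz":[0.001,-0.002,0.004],"rot":[0,0,0],"fingers":0},{"xyz":[0.001,-0.002,0.004],"rot":[0,0,0],"fingers":0},{"xyz":[0.001,-0.002,0.004],"rot":[0,0,0],"fingers":0},{"xyz":[0.001,-0.002,0.004],"rot":[0,0,0],"fingers":0}]' | tail -6
python3 - <<'E'
from h import *
go([.517,-.0555,.106],-46)
print(manip.sense()['wrist_torque'])
E
```

```text
time: 10.95
eef_pos: [0.5174, -0.0564, 0.1066]
ee_rot: [2.913, 1.176, 0.001]
wrist_force: [-0.6, 0.0, 6.1]
grip_width: 0.0109
finger_force: 59.7
pos [ 0.5174 -0.0564  0.1066] yaw -46.02 xyz [0.0015, -0.0036, 0.0025] rot [0.0001, -0.0001, -0.0001]
[0.05364469 0.16146734 0.02791367]
```

```bash
python3 -m inch '[{"xyz":[0,0,0],"rot":[0,0,0.03],"fingers":0},{"xyz":[0,0,0],"rot":[0,0,0.06],"fingers":0},{"xyz":[0,0,0],"rot":[0,0,0.09],"fingers":0},{"xyz":[0,0,0],"rot":[0,0,0.12],"fingers":0},{"xyz":[0,0,0],"rot":[0,0,0.15],"fingers":0},{"xyz":[0,0,0],"rot":[0,0,0.18],"fingers":0},{"xyz":[0,0,0],"rot":[0,0,0.21],"fingers":0},{"xyz":[0,0,0],"rot":[0,0,0.24],"fingers":0},{"xyz":[0,0,0],"rot":[0,0,0.27],"fingers":0},{"xyz":[0,0,0],"rot":[0,0,0.3],"fingers":0},{"xyz":[0,0,0],"rot":[0,0,0.33],"fingers":0},{"xyz":[0,0,0],"rot":[0,0,0.35],"fingers":0},{"xyz":[0,0,0],"rot":[0,0,0.35],"fingers":0}]' | tail -6
python3 - <<'E'
from h import *
go([.517,-.0555,.106],-118)
print(manip.sense()['wrist_torque'])
c=cam('wrist');a=manip.get_image('wrist')[:,:,::-1].copy();cv2.imwrite('pics/w4.png',a)
E
```

```text
time: 12.58
eef_pos: [0.517, -0.0552, 0.1066]
ee_rot: [-3.096, 0.52, 0.001]
wrist_force: [-1.1, 5.2, 6.1]
grip_width: 0.0107
finger_force: 60.0
pos [ 0.517  -0.0552  0.1066] yaw -109.08 xyz [0.0002, 0.001, 0.0024] rot [-0.0005, 0.0003, 0.0496]
[0.86817849 0.15595784 0.13077067]
```

View pics/w4.png

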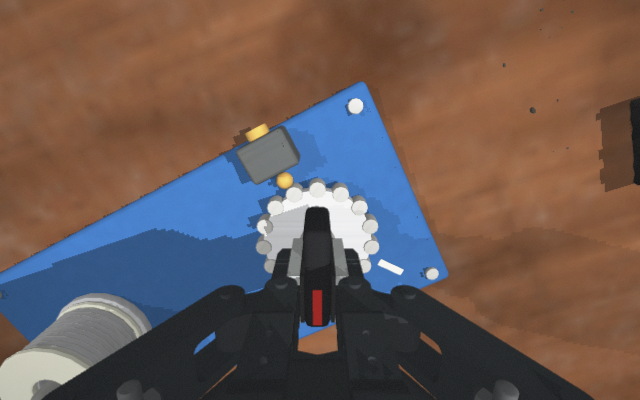

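The bar stays in line with the gripper (x≈317 all along), so it hasn't slipped, and 63 of the 72 degrees are turned. I'll do the rest gently.

```bash
python3 -m inch '[{"xyz":[0,0,0],"rot":[0,0,0.012],"fingers":0},{"xyz":[0,0,0],"rot":[0,0,0.024],"fingers":0},{"xyz":[0,0,0],"rot":[0,0,0.036],"fingers":0},{"xyz":[0,0,0],"rot":[0,0,0.044],"fingers":0},{"xyz":[0,0,0],"rot":[0,0,0.044],"fingers":0}]' | tail -6
python3 - <<'E'
from h import *
go([.517,-.0555,.106],-118)
print(manip.sense()['wrist_torque'])
E
```

```text
time: 13.25
eef_pos: [0.5171, -0.0551, 0.1066]
ee_rot: [-3.053, 0.733, 0.001]
wrist_force: [-0.8, 5.8, 7.5]
grip_width: 0.0108
finger_force: 60.0
pos [ 0.5171 -0.0551  0.1066] yaw -116.99 xyz [0.0004, 0.0017, 0.0024] rot [-0.0006, 0.0003, 0.0056]
[0.96064147 0.13645844 0.12057692]
```

```bash
for i in 1; do python3 -m inch '[{"xyz":[0,0,0],"rot":[0,0,0.003],"fingers":0},{"xyz":[0,0,0],"rot":[0,0,0.003],"fingers":0}]' | tail -5; done
python3 -c "
from h import *
go([.517,-.0555,.106],-118);print(manip.sense()['wrist_torque'])"
python3 -m inch '[{"xyz":[0,0,0],"rot":[0,0,0.003],"fingers":0},{"xyz":[0,0,0],"rot":[0,0,0.003],"fingers":0}]' | tail -2
python3 - <<'E'
from h import *
go([.517,-.0555,.106],-118);print(manip.sense()['wrist_torque'])
a=manip.get_image('wrist')[:,:,::-1].copy();cv2.imwrite('pics/w5.png',a)
cv2.imwrite('pics/w5.png',cv2.resize(a[140:360,200:440],None,fx=2.5,fy=2.5))
b=cv2.imread('pics/w4.png')
for im in(b,a):
  m=cv2.inRange(cv2.cvtColor(im,cv2.COLOR_BGR2HSV),(170,120,60),(180,255,255))|cv2.inRange(cv2.cvtColor(im,cv2.COLOR_BGR2HSV),(0,200,80),(4,255,255));m[:270]=0;m[340:]=0;m[:,:290]=0;m[:,345:]=0
  r=cv2.minAreaRect(np.argwhere(m>0)[:,::-1].astype(np.float32));print(r)
E
```

```text
eef_pos: [0.5171, -0.0551, 0.1066]
ee_rot: [-3.049, 0.747, 0.001]
wrist_force: [-0.7, 6.4, 7.1]
grip_width: 0.0111
finger_force: 60.0
pos [ 0.5171 -0.0551  0.1066] yaw -117.52 xyz [0.0004, 0.0017, 0.0024] rot [-0.0006, 0.0003, 0.0026]
[0.9200587  0.16234313 0.08828645]
grip_width: 0.0112
finger_force: 60.0
pos [ 0.5171 -0.0551  0.1066] yaw -118.05 xyz [0.0004, 0.0018, 0.0024] rot [-0.0006, 0.0003, -0.0003]
[0.98392197 0.14641846 0.1342512 ]
((312.41839599609375, 309.0804748535156), (35.1710090637207, 8.44445514678955), 75.17352294921875)
((312.3213195800781, 308.8655700683594), (34.928497314453125, 7.558298110961914), 76.75948333740234)
```

View pics/w5.png

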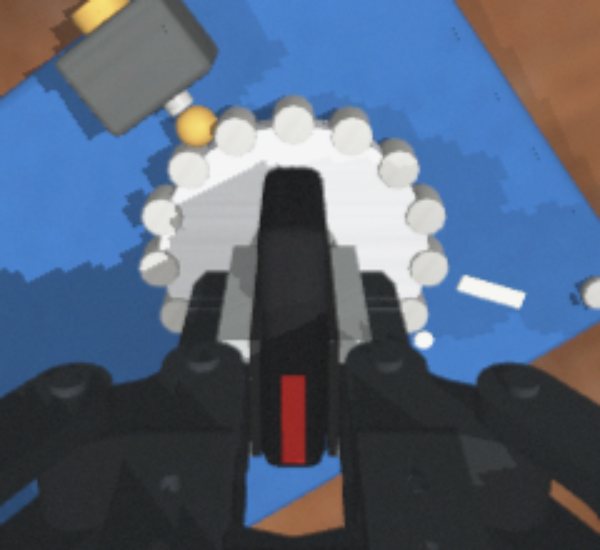

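The plunger ball at (197,127) sits midway between two teeth, at (189,168) and (236,130). The gripper yaw reads a 72° turn, so the knob is at the third click.

```bash
python3 -c "
from bench import manip
print(manip.job_done())"
```

```text
the job is handed in; nothing more can be done
None
```

The job is handed in at about 14 s: the spool sits on the platter and is released, and the knob is gripped at its third click (yaw and plunger ball agree to about 1°); the bystanders were not touched.

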